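Load a full label roll into the bench dispenser

TASK

The label dispenser on the bench is empty: swing its tear bar up and right over until it lies back on its stop, then take the full roll (the fat one, not the thin part-used one beside it) from the sloping rack and fit its spring-loaded spindle into the dispenser, pushing one end into one end cup so the spring gives, bringing the other end down in line with the other cup and letting it spring home. Finally swing the tear bar forward again so that it rests on the roll, and let go. Leave the part-used roll on the rack and the other things on the bench undisturbed.

Things in the scene. Friction and masses are not known exactly. Their poses are not given: they have to be found in the camera images.
- dispenser: Grey steel label-roll dispenser, fixed. Base plate 200 x 130 x 7 mm; two cheeks 5 mm thick, 101 mm high, inner faces at x = -97 and +97 mm, reaching from y = -45 to +75. Origin: on the bench under the middle of the spindle's place; x along the spindle, near cup to far cup (away from the robot), y to its back, z up. Spindle axis: y = 0, z = 75 mm. A 12 mm guide rod crosses at y = -36, z = 30 mm.
- cup_near (a point): Centre of the floor of the black end cup on the near cheek (at -x): a blind round socket facing +x, 10 mm deep from rim to floor, 19 mm wide at the rim, 16 mm at the floor, outside diameter 28 mm. Axes as the dispenser.
- cup_far (a point): Centre of the floor of the same kind of cup on the far cheek (at +x), facing -x. The two floors are 186 mm apart, the two rims 166 mm.
- tear_bar (a joint): Angle of the tear bar, hinged at the dispenser's back (rad): 0 = forward and down on its stop, with no roll fitted; grows as it swings up and back; 2.8 = lying back on its open stop. It swings freely, slowed by a damper, and falls by its own weight (0.16 kg) to either side of its balance point at about 1.7. On a seated full roll it rests at about 0.3.
- tear_bar_hinge (a point): Hinge axis of the tear bar, half-way between the cheeks: a line along the dispenser's x, at y = +62, z = +95 mm of the dispenser.
- tear_handle (a point): Middle of the tear bar's lift handle: a black round rod 12 mm thick, 76 mm long, parallel to the dispenser's x, 122 mm from the hinge line (at joint 0: 122 mm in front of it, towards -y, and 5 mm below it). Thin posts 36 mm either side of the middle join it to the steel bar, 10 mm round, across the dispenser, 72 mm from the hinge line.
- full_roll_centre (a point): Middle of the full roll, on its spindle's axis. White paper roll 52 mm diameter, 60 mm wide, gripped across the paper; black collars (30 mm) at its sides; fixed on a 16 mm barrel from x = -58 to +75 mm; 0.2 kg. x along the spindle, from spring plunger (-x) to fixed tip (+x). In the rack x points away from the robot and 40 degrees up, plunger end low.
- full_roll_nose (a point): Round end of the spindle's spring plunger, a steel pin 10 mm in diameter, 95 mm from the roll's middle when out (190 mm over both ends), standing 37 mm out of the barrel. It moves with the plunger. Either end may go in either cup.
- full_roll_tip (a point): End of the fixed pin at the other end of the spindle (10 mm, round end), 95 mm from the middle, standing 20 mm out of the barrel.
- full_roll_plunger (a joint): How far the plunger is pushed in (m): 0 = out, stop at 0.024. The spring takes 3 N to start and 0.3 N more per mm. Seated in the cups it stays 3 to 4 mm pushed in; about 18 mm or more lets the other end pass the rim of its cup.
- used_roll_centre (a point): Middle of the part-used roll in the other place of the rack: the same spindle with a roll only 35 mm in diameter. To be left there. Which of the two places holds which roll varies.
- rack: Sloping steel rack for two spindles, fixed. Origin: on the bench under the rolls' middles; x up the slope, away from the robot, y left. Rolls' middles: y = -60 and +60 mm, 95 mm up. Each barrel lies in two U slots open at the top, in plates 38 and 43 mm either side of the roll's middle that end 6 mm above the axis, square to the slope. Its sloping floor is 46 mm below the axes.
- power_supply: Blue-green power supply block, 125 x 100 x 40 mm, lying behind the dispenser. Origin under its centre. Bystander.
- screwdriver: Screwdriver lying on the bench between the dispenser and the rack, 190 mm long. Origin under its middle. Bystander.
- pressure_switch: Black round pressure switch with a steel flange and brass nipple, 62 mm wide, 46 mm high, in front of the rack. Origin under its centre. Bystander.
- cable_gland: Black cable gland, 32 mm wide, 38 mm high, standing in front of the rack. Origin under its centre. Bystander.
- terminal_strip: Row of grey terminal blocks on a piece of steel rail, 130 x 45 x 44 mm, beyond the dispenser. Origin under its centre. Bystander.
- controller: Black controller module with green connectors, 90 x 125 x 48 mm, beyond the rack. Origin under its centre. Bystander.
- pliers: Pliers lying on the bench to the right of the rack, about 200 mm long, 18 mm high. Origin on the bench near the pivot. Bystander.
Mind the look-alikes: they are no part of the job. Leave any orange or purple look-alike of the part that bears full_roll_centre alone.

How it is judged:
On the way, in this order (a step that is already met when the one before it is completed fails the run):
1. the tear bar lies back, nearly on its open stop (value of joint tear_bar above 2.5 rad), for 0.1 s.
2. the full roll is lifted off the rack with the tear bar back (distance of full_roll_centre from where it was at the start of the episode above 0.06 m and value of joint tear_bar above 2.5 rad), for 0.1 s.
3. one end of the spindle is in an end cup and the spring is pushed in by 10 mm or more ((distance between any of full_roll_nose, full_roll_tip and cup_near below 0.011 m or distance between any of full_roll_nose, full_roll_tip and cup_far below 0.011 m) and value of joint full_roll_plunger above 0.01 m), for 0.1 s.
4. the spindle has sprung home between both cups, the tear bar still back (x of full_roll_centre in the frame of dispenser between -0.007 and 0.007 m and y of full_roll_centre in the frame of dispenser between -0.007 and 0.007 m and z of full_roll_centre in the frame of dispenser between 0.066 and 0.082 m and angle between the x axis of full_roll_centre and the x axis of dispenser, either way round below 0.06 rad and value of joint full_roll_plunger below 0.008 m and value of joint tear_bar above 2.5 rad), for 0.2 s.
At the end, for the whole second after the job is handed in: Full roll's middle within 7 mm of the dispenser's middle along and across, 66 to 82 mm up, axis parallel within 0.06 rad, plunger in by less than 8 mm; tear bar at rest on the roll (0.15 to 0.42 rad); part-used roll within 20 mm of its start in the rack (x of full_roll_centre in the frame of dispenser between -0.007 and 0.007 m and y of full_roll_centre in the frame of dispenser between -0.007 and 0.007 m and z of full_roll_centre in the frame of dispenser between 0.066 and 0.082 m and angle between the x axis of full_roll_centre and the x axis of dispenser, either way round below 0.06 rad and value of joint full_roll_plunger below 0.008 m and value of joint tear_bar between 0.15 and 0.42 rad and velocity of joint tear_bar between -0.1 and 0.1 rad/s and distance of used_roll_centre from where it was at the start of the episode below 0.02 m); the robot touches nothing.
It fails at once if the part-used roll is moved by more than 30 mm (distance of used_roll_centre from where it was at the start of the episode above 0.03 m).
It fails at once if one of the other loose things on the bench is pushed by more than 40 mm (distance of any of power_supply, screwdriver, pressure_switch, cable_gland, terminal_strip, controller, pliers from where it was at the start of the episode above 0.04 m).
It also fails if it takes over 70 s, if anything falls off the work surface, if the arm or the gripper's body presses on something with over 40 N, if the wrist force passes 120 N, or if a joint passes its speed limit or range.

ROBOT

A 6-joint arm with a two-finger parallel gripper is mounted at the origin on the work surface. World frame = base frame: x ahead of the robot, y to its left, z up, the work surface at z = 0. Lengths are in m, angles in rad, forces in N, time in s.
With the tool pointing down it reaches from about 0.275 to 0.75 m from the base axis. Payload 10.2 kg.
Tool frame: the origin (TCP) lies on the centre line of the jaws, within the pads' length; the fingertips stand 14 mm ahead of it and the grasp point (between the pads) lies 5 mm behind it; z points along the fingers, y is the line along which they close (so a half turn about z gives the same grasp; the last joint's range is limited). The gripper opens to 85 mm and grips with 20 to 120 N. Pads are 22 mm wide; open, the fingers measure 114 mm over their backs; the gripper's body (76 mm by 85 mm) begins 54 mm behind the grasp point. The pads swing forward as they close: fully open they stand 13 mm farther back than shut.
Start: joints at [-1.437, 0.313, 1.498, -0, 1.331, -0.223], TCP at [0.183, -0.492, 0.245] pointing down, gripper open.
Joint ranges: [-2.94, 2.94], [-0.97, 2.17], [0.19, 2.56], [-1.23, 4.37], [0.02, 3.11], [-2.88, 2.88]. Speed limits (rad/s): [2.39, 2.39, 3.01, 3.14, 3.14, 3.14].

INTERFACE

Orientations are given as [roll, pitch, yaw] about the fixed x, y, z axes, in that order (R = Rz(yaw) Ry(pitch) Rx(roll)).
In Python, from bench import * gives the robot as it stands.
- The arm moves only by the tool arm_command, never from a script. Its argument "series" is a list of rows, each a list of 3 entries, a list of its own where there are three numbers: the opening in per cent of the stroke, from 0 (shut) to 100 (fully open), then the shift along the tool's x, y, z in units of 25 mm (1.0 is 25 mm), then the turn about the tool's z in units of 5 degrees (1.0 is 5 degrees). In form: [[claw, [tx, ty, tz], twist], ...]. A call has 1 to 5 rows; each row shifts and turns the commanded pose from where the row before left it, along the tool's axes as they then stand; what a row does not reach is not made up. A row lasts 1/12 s, in which the tool goes at most 41.7 mm and 7.16 degrees, less where a joint would pass 70% of its speed; a pose out of reach is approached as far as the arm can. A call is refused whole if a number of a shift passes 1 or a number of a turn 1, either way. A call with a gripper value outside its range is refused whole. The fingers move at their own pace and stop on an object; "squeeze" is the grip in N (left out, the last holds). Time passes only in rows, so rows that do not move let the fingers close. It gives the time, the measured TCP pose, the force, the opening and the grip force at its end, in the units of the state.
- sense(): the state, without advancing time (a new reading comes with each control period).
- capture(name): name is "side" or "top" or "wrist"; returns a dict with "img" (420x560x3 uint8, red, green, blue), "depth" (420x560 float32, m along the optical axis (not along the pixel's ray), 0 where there is no reading), "intrinsics" (3x3 intrinsics, pixels), "rvec" (rotation vector, rad) and "tvec" (3), from world to camera coordinates, as OpenCV has them. Camera axes: x right, y down, z forward; pixel columns grow to the right and rows downward; lengths in m; the calibration is good to about 2 mm. A picture is of the moment at which its call begins.
- close_job(): hands the job in; it is judged then, once.
Trained networks look in a picture, given as the dict that the camera call returned (one of the last four; its "shot" number tells which), for a name from the list of things; names that differ only in an ending like _2 or _b are one class to them, and where a whole thing is asked for, a point or a joint stands for the part that bears it (a point fixed in the world has none). Each returns a list of dicts, best first, with "p" (0 to 1); they miss things now and then, are a little off and sometimes report something else, mostly with a low value. They report only what shows in the picture. A call takes as long as a camera call. They do not tell look-alikes from the thing itself.
- boxes_of(picture, label): "bbox" ([left, top, width, height] in pixels, round what is visible of it).
- mark_of(picture, label): "position" ([column, row] in pixels: a listed point, or the origin of a listed thing).
The state is a dict: "time_s": time; "qpos": joint angles; "qvel": joint speeds; "joint_efforts": joint torques, N m; "tcp_pos": TCP position; "tcp_rot": TCP orientation; "force": force on the tool from outside, world axes, zero at the start; "torque": the same for the moment, N m; "width": finger opening in m; "grip_force": force on a finger pad.
Only numpy, scipy, OpenCV 4.12 (cv2) and the standard library are available. Lean on these libraries where they do the work, as an engineer would, in place of code of your own. Each camera call takes 0.05 s, during which the arm holds its last target. There are 200 camera calls.

## Working session

There is one attempt and no reset: what is moved stays moved. The work goes in short steps, Python scripts to look and compute and a tool call to move; the robot and the scene stay as the last step left them, time stands still between calls to the robot, and variables do not carry over. Pictures are saved under pics/ and viewed, at most 10 in all, crops included, and the job is handed in when it is done.

Besides the shell and the picture viewer there is one more tool, called by a JSON object that holds its "name" and its "arguments", one argument or row to a line. arm_command: Moves the arm, as the interface text tells. Its arguments: {"type":"object","properties":{"series":{"type":"array"},"squeeze":{"type":"number"}},"required":["series"]}

```bash
mkdir -p pics; cat > h.py <<'E'
from bench import *
import numpy as np, cv2
from scipy.spatial.transform import Rotation as Ro
def cam(p):
    R=cv2.Rodrigues(np.array(p["rvec"],float))[0]; return R,np.array(p["tvec"],float).ravel()
def w(p,uv,z=None):
    "pixel to world; by depth, or on plane z"
    K=np.array(p["intrinsics"]);R,t=cam(p)
    u,v=uv;d=np.linalg.solve(K,[u,v,1.0]);c=-R.T@t
    if z is None:
        D=p["depth"][max(int(v)-1,0):int(v)+2,max(int(u)-1,0):int(u)+2];D=D[D>0]
        return R.T@(d*np.median(D)-t) if len(D) else np.full(3,np.nan)
    r=R.T@d; return c+r*(z-c[2])/r[2]
def cloud(p):
    K=np.array(p["intrinsics"]);R,t=cam(p);D=p["depth"]
    v,u=np.mgrid[:D.shape[0],:D.shape[1]]
    P=np.stack([(u-K[0,2])/K[0,0]*D,(v-K[1,2])/K[1,1]*D,D],-1)
    P=(P-t)@R; P[D==0]=np.nan; return P
def tri(obs):
    "obs: [(pic,uv)..] -> point, least squares"
    A=np.zeros((3,3));b=np.zeros(3)
    for p,uv in obs:
        K=np.array(p["intrinsics"]);R,t=cam(p);c=-R.T@t
        d=R.T@np.linalg.solve(K,[*uv,1.]);d/=np.linalg.norm(d);M=np.eye(3)-np.outer(d,d);A+=M;b+=M@c
    return np.linalg.solve(A,b)
def save(p,n,box=None,s=1):
    i=p["img"][...,::-1]
    if box: i=i[box[1]:box[3],box[0]:box[2]]
    cv2.imwrite("pics/"+n,cv2.resize(i,None,fx=s,fy=s,interpolation=cv2.INTER_CUBIC))
E
python3 - <<'E'
from h import *
T=capture("top");S=capture("side")
save(T,"t0.png");save(S,"s0.png")
np.set_printoptions(precision=4,suppress=True)
for n in ["cup_near","cup_far","tear_bar_hinge","tear_handle","full_roll_centre","full_roll_nose","full_roll_tip","used_roll_centre","rack","dispenser"]:
    a=mark_of(T,n);b=mark_of(S,n)
    for l,p,m in(("T",T,a),("S",S,b)):
        for x in m[:3]: print(n,l,round(x["p"],2),np.round(x["position"],1),w(p,x["position"]))
    if a and b: print("   tri",tri([(T,a[0]["position"]),(S,b[0]["position"])]))
E
```

```text
cup_near T 0.95 [201. 227.] [0.4533 0.1152 0.0988]
cup_near T 0.27 [147.4 211.6] [0.5034 0.2914 0.0403]
cup_near S 0.83 [249.2 169.7] [0.4523 0.1089 0.0891]
   tri [0.4541 0.1184 0.0818]
cup_far T 0.61 [184.9 167. ] [0.6338 0.1723 0.0881]
cup_far T 0.5 [168.6 205. ] [0.5303 0.238  0.0026]
cup_far S 0.56 [297. 152.] [0.6308 0.1715 0.0848]
cup_far S 0.19 [315.2 253.6] [ 0.5546 -0.3116  0.11  ]
   tri [0.633  0.1734 0.0837]
tear_bar_hinge T 0.62 [167.  203.2] [0.5361 0.2436 0.0016]
tear_bar_hinge T 0.48 [195.4 198. ] [0.5406 0.1375 0.086 ]
tear_bar_hinge S 0.58 [264.3 150. ] [0.5337 0.274  0.0403]
   tri [0.5252 0.2231 0.0766]
tear_handle T 0.6 [210.8 188.8] [0.5672 0.0912 0.0966]
tear_handle T 0.19 [183.9 168.4] [0.6294 0.175  0.0884]
tear_handle S 0.79 [280.7 163. ] [0.5644 0.1357 0.0759]
   tri [0.5593 0.0889 0.1124]
full_roll_centre T 0.96 [162.9 294.5] [0.2556 0.2281 0.0519]
full_roll_centre T 0.95 [345.1 296.2] [ 0.2566 -0.3127  0.0526]
full_roll_centre T 0.93 [304.4 186. ] [ 0.5744 -0.1835  0.1269]
full_roll_centre S 0.72 [241.  390.5] [ 0.3092 -0.5928  0.0466]
full_roll_centre S
[... 781 characters left out ...]
full_roll_tip S 0.65 [272.3 364.4] [ 0.3885 -0.5394  0.0246]
full_roll_tip S 0.42 [209.9 171.1] [0.3266 0.2132 0.0289]
   tri [ 0.4622 -0.4366  0.3903]
used_roll_centre T 0.59 [344.1 195.3] [ 0.5513 -0.3011  0.1136]
used_roll_centre S 0.93 [315.6 258.1] [ 0.5542 -0.3179  0.0994]
used_roll_centre S 0.67 [367.5 226.9] [ 0.7544 -0.1905  0.0404]
   tri [ 0.5572 -0.3063  0.0851]
rack T 0.79 [319.3 195.2] [ 0.5618 -0.2357  0.0484]
rack S 0.57 [309.2 261.2] [ 0.5379 -0.3151  0.0884]
rack S 0.45 [260.3 152.6] [0.5173 0.2673 0.0363]
   tri [ 0.5657 -0.241  -0.0025]
dispenser T 0.94 [196.  198.8] [0.5383 0.1357 0.0858]
dispenser S 0.98 [276.2 177.3] [0.5498 0.1497 0.0058]
   tri [0.5509 0.1521 0.0039]
```

View pics/t0.png

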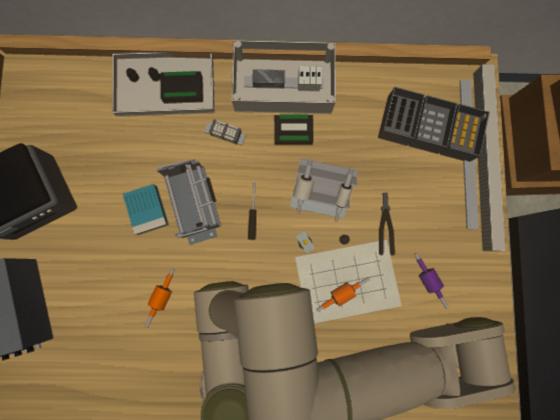

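View pics/s0.png

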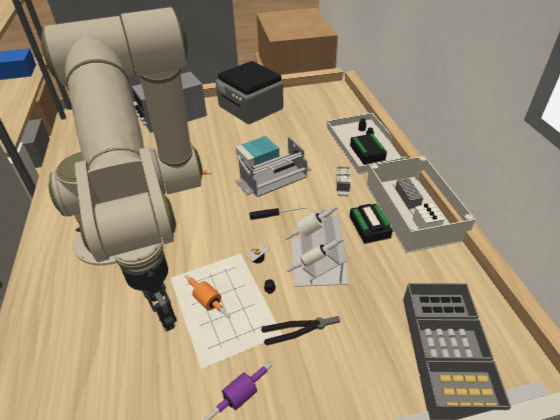

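```bash
python3 - <<'E'
from h import *
np.set_printoptions(precision=4,suppress=True)
T=capture("top");save(T,"t1.png",(265,140,385,230),6)
s=sense();print(s)
R=Ro.from_euler("xyz",s["tcp_rot"]).as_matrix();print(R)
P=cloud(T)
# fat/thin: max height profile near each roll, pixel row cross section
for c in((304,186),(344,195)):
    print(P[c[1]-3:c[1]+4:3,c[0]-12:c[0]+13:3,2].round(3))
W=capture("wrist");print(-cam(W)[0].T@cam(W)[1]-s["tcp_pos"], cam(W)[0])
E
```

```text
{'time_s': 1.15, 'qpos': array([-1.4374,  0.3129,  1.4977, -0.    ,  1.331 , -0.2234]), 'qvel': array([-0.0008,  0.0003,  0.0018,  0.0002,  0.001 ,  0.0001]), 'joint_efforts': array([ -0.0001, -41.2172, -25.9902,  -0.0002,   0.0005,   0.    ]), 'tcp_pos': array([ 0.1833, -0.4919,  0.2453]), 'tcp_rot': array([-3.1416,  0.    ,  0.3568]), 'force': array([-0.0862,  0.2466,  0.2892]), 'torque': array([-0.0273,  0.0299, -0.0075]), 'grip_force': 0.0, 'width': 0.08544767687066877}
[[ 0.937   0.3492 -0.    ]
 [ 0.3492 -0.937   0.    ]
 [-0.     -0.     -1.    ]]
[[ 0.006  0.005  0.119  0.124  0.129  0.134  0.129  0.121  0.057]
 [-0.004  0.04   0.114  0.121  0.127  0.126  0.124  0.105  0.051]
 [ 0.001  0.094  0.109  0.117    nan  0.12   0.114  0.04   0.043]]
[[ 0.046  0.049  0.051  0.117  0.122  0.123  0.118  0.001 -0.   ]
 [ 0.035  0.042  0.102  0.112  0.117  0.116  0.045  0.003  0.001]
 [ 0.051  0.051  0.093  0.107  0.105  0.109  0.003  0.002  0.001]]
[0.063  0.0237 0.1304] [[ 0.3496 -0.9369 -0.0005]
 [-0.904  -0.3374  0.2625]
 [-0.2461 -0.0913 -0.9649]]
```

View pics/t1.png

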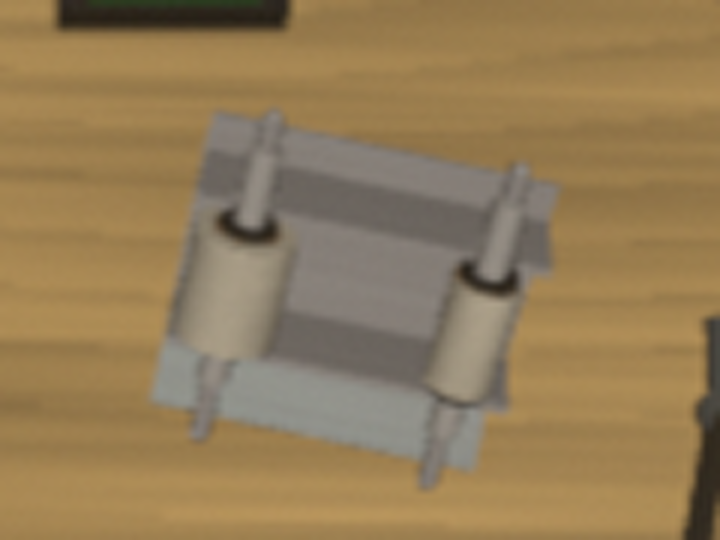

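{"name": "arm_command", "arguments": {
  "series": [
    [100, [0.96, -0.81, 0], 0.66],
    [100, [0.96, -0.81, 0], 0],
    [100, [0.96, -0.81, 0], 0],
    [100, [0.96, -0.81, 0], 0],
    [100, [0.96, -0.81, 0], 0]
  ]
}}

```text
time_s: 1.62
tcp_pos: [0.2671, -0.3576, 0.2454]
tcp_rot: [3.141, -0.0, 0.299]
force: [0.5, 0.3, -0.6]
width: 0.085
grip_force: 0.0
```

{"name": "arm_command", "arguments": {
  "series": [
    [100, [0.96, -0.81, 0], 0],
    [100, [0.96, -0.81, 0], 0],
    [100, [0.96, -0.81, 0], 0],
    [100, [0.96, -0.81, 0], 0],
    [100, [0.96, -0.81, 0], 0]
  ]
}}

```text
time_s: 2.03
tcp_pos: [0.352, -0.2254, 0.2455]
tcp_rot: [3.141, -0.0, 0.299]
force: [1.1, -0.5, -0.0]
width: 0.0851
grip_force: 0.0
```

{"name": "arm_command", "arguments": {
  "series": [
    [100, [0.96, -0.81, 0], 0],
    [100, [0.96, -0.81, 0], 0],
    [100, [0.96, -0.81, 0], 0],
    [100, [0.96, -0.81, 0], 0],
    [100, [0.96, -0.81, 0], 0]
  ]
}}

```text
time_s: 2.45
tcp_pos: [0.4369, -0.0931, 0.2455]
tcp_rot: [3.141, -0.0, 0.299]
force: [-0.1, -1.6, -0.0]
width: 0.0854
grip_force: 0.0
```

{"name": "arm_command", "arguments": {
  "series": [
    [100, [0.96, -0.81, 0], 0],
    [100, [0.96, -0.81, 0], 0],
    [100, [0.96, -0.81, 0], 0],
    [100, [0.96, -0.81, 0], 0],
    [100, [0.96, -0.81, 0], 0]
  ]
}}

```text
time_s: 2.87
tcp_pos: [0.5217, 0.0391, 0.2453]
tcp_rot: [3.141, -0.0, 0.299]
force: [-0.1, -1.7, 0.3]
width: 0.0856
grip_force: 0.0
```

{"name": "arm_command", "arguments": {
  "series": [
    [100, [0.96, -0.81, 0], 0],
    [100, [0.96, -0.81, 0], 0]
  ]
}}

```text
time_s: 3.03
tcp_pos: [0.5556, 0.0919, 0.2453]
tcp_rot: [3.142, -0.0, 0.299]
force: [-0.1, -1.0, 0.2]
width: 0.0858
grip_force: 0.0
```

```bash
python3 - <<'E'
from h import *
np.set_printoptions(precision=4,suppress=True)
s=sense();print(s["tcp_pos"],s["tcp_rot"],s["time_s"])
W=capture("wrist");save(W,"w1.png");T=capture("top");S=capture("side")
for n in ["cup_near","cup_far","tear_bar_hinge","tear_handle","dispenser"]:
    m=mark_of(W,n)
    for x in m[:2]: print(n,round(x["p"],2),np.round(x["position"],1),w(W,x["position"]),"z75",w(W,x["position"],.075))
E
```

```text
[0.5556 0.0919 0.2453] [ 3.1415 -0.0001  0.2994] 3.0333
cup_near 0.91 [227.2 266.3] [0.4693 0.1238 0.0874] z75 [0.4628 0.1243 0.075 ]
cup_far 0.63 [217.9  89.9] [0.6366 0.1755 0.0891] z75 [0.6374 0.1786 0.075 ]
tear_handle 0.97 [284.6 189.2] [0.5687 0.0911 0.0969] z75 [0.5647 0.0895 0.075 ]
dispenser 0.89 [233.5 173.1] [0.5672 0.1431 0.0858] z75 [0.5652 0.1442 0.075 ]
```

View pics/w1.png

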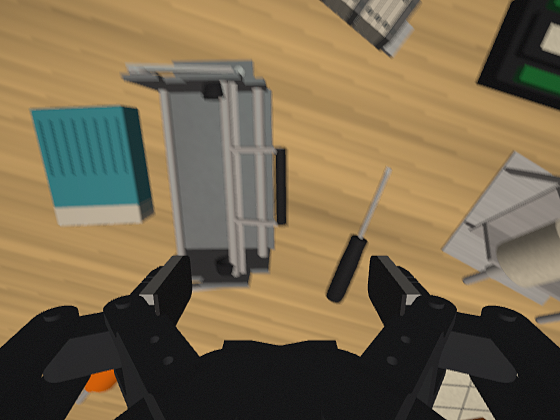

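```bash
python3 - <<'E'
from h import *
np.set_printoptions(precision=4,suppress=True)
W=capture("wrist");P=cloud(W);I=W["img"].astype(int)
print(sense()["tcp_pos"])
m=(I.max(2)<45);m[:,:255]=0;m[:,300:]=0;m[:140]=0;m[232:]=0
H=P[m&(P[...,2]>.07)];print("handle n",len(H),"z",np.percentile(H[:,2],[10,50,90]))
c=H[:,:2].mean(0);ev=np.linalg.svd(H[:,:2]-c,full_matrices=False)[2][0];print("mean",c,"ang",np.degrees(np.arctan2(ev[1],ev[0])),"ext",np.ptp((H[:,:2]-c)@ev))
# candidate frame
a=np.radians(17.1);o=np.array([.5436,.1459]);ex=np.array([np.cos(a),np.sin(a)]);ey=np.array([-ex[1],ex[0]])
Q=np.stack([(P[...,:2]-o)@ex,(P[...,:2]-o)@ey,P[...,2]],-1)
for lo,hi in((-.13,-.08),(.08,.13)):
    k=(Q[...,0]>lo)&(Q[...,0]<hi)&(Q[...,1]>-.06)&(Q[...,1]<.09)&(Q[...,2]>.096)&(Q[...,2]<.108)
    q=Q[k];print("cheek",len(q),np.percentile(q,[3,50,97],axis=0).round(4).tolist(), np.polyfit(q[:,1],q[:,0],1))
k=(abs(Q[...,0])<.09)&(Q[...,1]>.04)&(Q[...,1]<.1)&(Q[...,2]>.08)
q=Q[k];print("hinge",len(q),np.percentile(q,[5,50,95],axis=0).tolist())
k=(abs(Q[...,0])<.09)&(Q[...,1]>-.03)&(Q[...,1]<.03)&(Q[...,2]>.08);q=Q[k];print("bar",np.median(q,0),np.polyfit(q[:,0],q[:,1],1))
E
```

```text
[0.5548 0.0895 0.2456]
handle n 865 z [0.0949 0.0967 0.0979]
mean [0.5691 0.0938] ang -162.27624046273027 ext 0.07494508614469844
cheek 401 [[-0.1015, -0.0231, 0.0964], [-0.0918, 0.0032, 0.1022], [-0.0903, 0.033, 0.1038]] [-0.084  -0.0927]
cheek 1114 [[0.1023, -0.0181, 0.0966], [0.1063, 0.0468, 0.1026], [0.1139, 0.075, 0.1053]] [0.0319 0.1059]Traceback (most recent call last):
  File "<stdin>", line 15, in <module>
    return _quantile_unchecked(
        a, q, axis, out, overwrite_input, method, keepdims, weights)
    return _ureduce(a,
                    func=_quantile_ureduce_func,
    ...<5 lines>...
                    overwrite_input=overwrite_input,
                    method=method)
    r = func(a, **kwargs)
    result = _quantile(arr,
                       quantiles=q,
    ...<2 lines>...
                       out=out,
                       weights=wgt)
    slices_having_nans = np.isnan(arr[-1, ...])
                                  ~~~^^^^^^^^^
IndexError: index -1 is out of bounds for axis 0 with size 0
```

{"name": "arm_command", "arguments": {
  "series": [
    [40, [0.56, 0.03, 0], 0],
    [40, [0, 0, 0.8], 0],
    [40, [0, 0, 0.8], 0],
    [40, [0, 0, 0.8], 0],
    [40, [0, 0, 0.8], 0]
  ],
  "squeeze": 25
}}

```text
time_s: 3.9
tcp_pos: [0.5685, 0.0931, 0.1647]
tcp_rot: [3.141, -0.0, 0.298]
force: [-0.1, -0.6, -0.7]
width: 0.0341
grip_force: 0.0
```

{"name": "arm_command", "arguments": {
  "series": [
    [40, [0, 0, 0.8], 0],
    [40, [0, 0, 0.8], 0],
    [40, [0, 0, 0.8], 0],
    [40, [0, 0, 0.8], 0],
    [0, [0, 0, 0], 0]
  ]
}}

```text
time_s: 4.32
tcp_pos: [0.5667, 0.0932, 0.082]
tcp_rot: [-3.14, 0.006, 0.298]
force: [-0.0, 0.8, -0.9]
width: 0.0232
grip_force: 0.0
```

{"name": "arm_command", "arguments": {
  "series": [
    [0, [0, 0, 0], 0],
    [0, [0, 0, 0], 0],
    [0, [0, 0, 0], 0],
    [0, [0, 0, 0], 0]
  ]
}}

```text
time_s: 4.65
tcp_pos: [0.5684, 0.0932, 0.0864]
tcp_rot: [3.141, 0.001, 0.299]
force: [-4.1, -4.9, -1.0]
width: 0.0112
grip_force: 24.3
```

{"name": "arm_command", "arguments": {
  "series": [
    [0, [0, -0.017, -0.651], 0],
    [0, [0, -0.103, -0.643], 0],
    [0, [0, -0.188, -0.623], 0],
    [0, [0, -0.269, -0.593], 0],
    [0, [0, -0.345, -0.552], 0]
  ],
  "squeeze": 35
}}

```text
time_s: 5.07
tcp_pos: [0.5616, 0.1142, 0.1641]
tcp_rot: [3.138, 0.001, 0.299]
force: [-4.7, -7.0, -0.9]
width: 0.0108
grip_force: 34.0
```

{"name": "arm_command", "arguments": {
  "series": [
    [0, [0, -0.416, -0.501], 0],
    [0, [0, -0.478, -0.441], 0],
    [0, [0, -0.533, -0.373], 0],
    [0, [0, -0.579, -0.3], 0],
    [0, [0, -0.613, -0.22], 0]
  ]
}}

```text
time_s: 5.48
tcp_pos: [0.5428, 0.1773, 0.2114]
tcp_rot: [3.138, -0.003, 0.299]
force: [-3.8, -5.4, 1.9]
width: 0.0109
grip_force: 35.0
```

{"name": "arm_command", "arguments": {
  "series": [
    [0, [0, -0.636, -0.136], 0],
    [0, [0, -0.649, -0.05], 0],
    [0, [0, -0.65, 0.036], 0],
    [0, [0, -0.639, 0.122], 0],
    [0, [0, -0.617, 0.206], 0]
  ]
}}

```text
time_s: 5.9
tcp_pos: [0.5188, 0.2549, 0.2056]
tcp_rot: [3.141, -0.002, 0.299]
force: [-4.7, -4.6, 1.8]
width: 0.0109
grip_force: 35.0
```

{"name": "arm_command", "arguments": {
  "series": [
    [40, [0, 0, 0], 0],
    [40, [0, 0, -0.2], 0],
    [40, [0, 0, -0.6], 0],
    [40, [0, 0, -0.8], 0],
    [40, [0, 0, -0.8], 0]
  ]
}}

```text
time_s: 6.32
tcp_pos: [0.5195, 0.2537, 0.2655]
tcp_rot: [3.141, -0.002, 0.298]
force: [0.5, 0.1, -0.4]
width: 0.0341
grip_force: 0.0
```

```bash
python3 - <<'E'
from h import *
np.set_printoptions(precision=4,suppress=True)
s=sense();print(s["tcp_pos"],s["force"])
W=capture("wrist");T=capture("top");S=capture("side")
i=np.hstack([T["img"][130:270,110:290],S["img"][100:240,200:380]])[...,::-1]
cv2.imwrite("pics/b1.png",cv2.resize(i,None,fx=2.2,fy=2.2))
for p in(T,S,W):
    for x in mark_of(p,"tear_handle")[:2]: print(round(x["p"],2),x["position"],w(p,x["position"]))
print("dark hi",0)
E
```

```text
[0.5195 0.2537 0.2655] [ 0.5296  0.0949 -0.3656]
0.97 [131.3, 204.9] [0.4585 0.1761 0.4977]
0.72 [313.3, 223.9] [ 0.5793 -0.2077  0.1125]
0.67 [251.7, 113.4] [0.5321 0.5237 0.0501]
0.76 [240.7, 230.0] [0.5104 0.2798 0.1978]
0.55 [321.4, 198.1] [0.5162 0.1944 0.0097]
dark hi 0
```

View pics/b1.png

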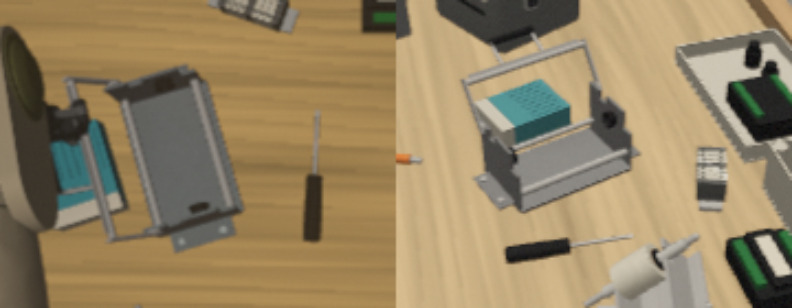

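{"name": "arm_command", "arguments": {
  "series": [
    [100, [-0.43, 0.94, -0.1], 0],
    [100, [-0.43, 0.94, 0], 0],
    [100, [-0.43, 0.94, 0], 0],
    [100, [-0.43, 0.94, 0], 0],
    [100, [-0.43, 0.94, 0], 0]
  ]
}}

```text
time_s: 7.03
tcp_pos: [0.5018, 0.1251, 0.2651]
tcp_rot: [-3.141, 0.001, 0.299]
force: [0.3, 0.7, 0.4]
width: 0.0854
grip_force: 0.0
```

{"name": "arm_command", "arguments": {
  "series": [
    [100, [-0.43, 0.94, 0], 0],
    [100, [0, 0, 0], 0],
    [100, [0, 0, 0], 0]
  ]
}}

```text
time_s: 7.28
tcp_pos: [0.4988, 0.0999, 0.2654]
tcp_rot: [-3.141, 0.001, 0.297]
force: [0.3, 1.0, -0.2]
width: 0.0856
grip_force: 0.0
```

```bash
python3 - <<'E'
from h import *
np.set_printoptions(precision=4,suppress=True)
s=sense();print(s["tcp_pos"],s["time_s"])
W=capture("wrist");save(W,"w2.png")
for n in("cup_near","cup_far","tear_handle"):
  for x in mark_of(W,n)[:2]: print(n,round(x["p"],2),x["position"],w(W,x["position"]),w(W,x["position"],.075))
P=cloud(W);np.save("P2.npy",P)
E
```

```text
[0.4988 0.0999 0.2654] 7.2833
cup_near 0.6 [251.9, 218.6] [0.4657 0.1213 0.0904] [0.4608 0.1214 0.075 ]
cup_far 0.87 [244.8, 32.4] [0.6363 0.1759 0.0893] [0.6397 0.1785 0.075 ]
cup_far 0.71 [538.1, 202.1] [ 0.5722 -0.1578  0.0972] [ 0.5728 -0.1784  0.075 ]
tear_handle 0.67 [32.0, 138.1] [0.4972 0.3117 0.1467] [0.4782 0.367  0.075 ]
```

View pics/w2.png

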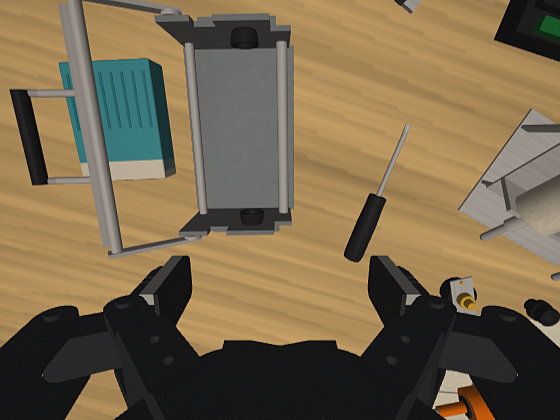

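```bash
python3 - <<'E'
from h import *
np.set_printoptions(precision=4,suppress=True)
P=np.load("P2.npy");a=np.radians(17.6);o=np.array([.550,.150]);ex=np.array([np.cos(a),np.sin(a)]);ey=np.array([-ex[1],ex[0]])
Q=np.stack([(P[...,:2]-o)@ex,(P[...,:2]-o)@ey,P[...,2]],-1)
def sel(x0,x1,y0,y1,z0,z1): 
    k=(Q[...,0]>x0)&(Q[...,0]<x1)&(Q[...,1]>y0)&(Q[...,1]<y1)&(Q[...,2]>z0)&(Q[...,2]<z1);return Q[k]
for n,b in dict(guide=(-.08,.08,-.05,-.02,.025,.05),cupN=(-.096,-.075,-.02,.02,.08,.094),cupF=(.075,.096,-.02,.02,.08,.094),chN=(-.115,-.085,-.06,.08,.096,.106),chF=(.085,.115,-.06,.08,.096,.106),back=(-.08,.08,.05,.08,.08,.12)).items():
    q=sel(*b)
    if len(q)<5: print(n,len(q));continue
    print(n,len(q),np.percentile(q,[3,50,97],axis=0).tolist(),"dydx",np.polyfit(q[:,0],q[:,1],1),"dxdy",np.polyfit(q[:,1],q[:,0],1))
# rolls in the rack from several cams
for nm in("top","wrist"):
    C=capture(nm)
    for n in("full_roll_centre","full_roll_tip","full_roll_nose","used_roll_centre"):
        for x in mark_of(C,n)[:4]:
            u=x["position"];print(nm,n,round(x["p"],2),np.round(u),w(C,u))
E
```

```text
guide 1415 [[-0.07364986863865991, -0.041349504834496315, 0.03306040379855567], [0.007305519364648992, -0.03574992292971552, 0.03697019404716824], [0.0757281940066904, -0.030214703138018564, 0.0388143532369326]] dydx [ 0.0047 -0.0358] dxdy [0.8277 0.0345]
cupN 239 [[-0.09561816903953997, -0.012300031115410264, 0.08129324487846556], [-0.08920745623818249, -0.0009389965129923124, 0.08804879740988517], [-0.08420777292710689, 0.010923233785152456, 0.09071539697042126]] dydx [-0.0205 -0.0028] dxdy [-0.0053 -0.0894]
cupF 559 [[0.08184369416117068, -0.014444148350387933, 0.08112419085220374], [0.08992443465096717, 0.00011464150618317905, 0.08799168159344417], [0.09590962770033554, 0.016236715220552603, 0.09315610817244123]] dydx [ 0.0776 -0.0067] dxdy [0.0257 0.0898]
chN 620 [[-0.10917353736735155, -0.022586996350636265, 0.09718893816763835], [-0.10061265291152317, 0.02416714421349143, 0.10270103617260576], [-0.09797762842503957, 0.07347845827042078, 0.10526191939274233]] dydx [-4.7576 -0.452 ] dxdy [-0.0439 -0.1   ]
chF 1067 [[0.0953710567207801, -0.021560212353327352, 0.09664444392924465]
[... 415 characters left out ...]
02 -0.1894  0.0987]
top full_roll_tip 0.91 [414. 250.] [ 0.3988 -0.544   0.0013]
top full_roll_tip 0.68 [316. 309.] [ 0.2128 -0.2304  0.0024]
top full_roll_nose 0.54 [447. 308.] [ 0.2238 -0.6295  0.0299]
top full_roll_nose 0.42 [298. 216.] [ 0.5014 -0.1735  0.0009]
top full_roll_nose 0.42 [369. 279.] [ 0.3062 -0.3924  0.0249]
top full_roll_nose 0.27 [168. 202.] [0.4597 0.0991 0.5279]
top used_roll_centre 0.75 [342. 196.] [ 0.5495 -0.2956  0.1119]
wrist full_roll_centre 0.93 [483. 401.] [ 0.2762 -0.2884  0.0413]
wrist full_roll_tip 0.73 [426. 412.] [0.5187 0.0761 0.3485]
wrist full_roll_tip 0.58 [255. 132.] [0.5514 0.1508 0.0089]
wrist full_roll_nose 0.61 [479. 236.] [ 0.5077 -0.1917  0.0019]
```

{"name": "arm_command", "arguments": {
  "series": [
    [100, [-0.175, 0.92, 0], 0],
    [100, [-0.175, 0.92, 0], 0],
    [100, [-0.175, 0.92, 0], 0],
    [100, [-0.175, 0.92, 0], 0],
    [100, [-0.175, 0.92, 0], 0]
  ]
}}

```text
time_s: 8.4
tcp_pos: [0.512, -0.0166, 0.2658]
tcp_rot: [3.142, -0.0, 0.299]
force: [0.3, 0.6, 0.3]
width: 0.0853
grip_force: 0.0
```

{"name": "arm_command", "arguments": {
  "series": [
    [100, [-0.175, 0.92, 0], 0],
    [100, [-0.175, 0.92, 0], 0],
    [100, [-0.175, 0.92, 0], 0],
    [100, [-0.175, 0.92, 0], 0],
    [100, [-0.175, 0.92, 0], 0]
  ]
}}

```text
time_s: 8.82
tcp_pos: [0.5249, -0.1331, 0.2658]
tcp_rot: [3.142, -0.0, 0.299]
force: [0.4, 0.3, 0.9]
width: 0.085
grip_force: 0.0
```

{"name": "arm_command", "arguments": {
  "series": [
    [100, [-0.175, 0.92, 0], 0],
    [100, [-0.175, 0.92, 0], 0],
    [100, [0, 0, 0], 1],
    [100, [0, 0, 0], 1],
    [100, [0, 0, 0], 1]
  ]
}}

```text
time_s: 9.23
tcp_pos: [0.5301, -0.1789, 0.2656]
tcp_rot: [-3.141, 0.0, 0.032]
force: [-0.4, -0.4, -0.4]
width: 0.0854
grip_force: 0.0
```

{"name": "arm_command", "arguments": {
  "series": [
    [100, [0, 0, 0], 1],
    [100, [0, 0, 0], 1],
    [100, [0, 0, 0], 1],
    [100, [0, 0, 0], 0]
  ]
}}

```text
time_s: 9.57
tcp_pos: [0.5301, -0.1784, 0.2658]
tcp_rot: [-3.142, 0.0, -0.228]
force: [0.9, -0.2, 0.3]
width: 0.0856
grip_force: 0.0
```

```bash
python3 - <<'E'
from h import *
np.set_printoptions(precision=4,suppress=True)
s=sense();print(s["tcp_pos"],s["tcp_rot"],s["time_s"])
W=capture("wrist");save(W,"w3.png");np.save("P3.npy",cloud(W));np.save("I3.npy",W["img"])
for n in("full_roll_centre","full_roll_tip","full_roll_nose","used_roll_centre"):
    for x in mark_of(W,n)[:2]:
        u=x["position"];z={"c":.095,"t":.156,"n":.034}[{"e":"c","p":"t"}.get(n[-1],"c") if n!="full_roll_nose" else "n"]
        print(n,round(x["p"],2),np.round(u),w(W,u),w(W,u,z))
E
```

```text
[ 0.5301 -0.1784  0.2658] [-3.1416  0.     -0.2275] 9.5667
full_roll_centre 0.83 [272. 144.] [ 0.5851 -0.1836  0.1339] [ 0.5836 -0.1822  0.095 ]
full_roll_centre 0.45 [179. 215.] [ 0.519  -0.0376  0.0164] [ 0.5349 -0.0698  0.095 ]
full_roll_tip 0.79 [268.  47.] [ 0.6919 -0.2013  0.0024] [ 0.6544 -0.1981  0.156 ]
full_roll_nose 0.51 [463. 302.] [ 0.311  -0.3894  0.0312] [ 0.3132 -0.3879  0.034 ]
full_roll_nose 0.49 [276. 204.] [ 0.5102 -0.1686  0.0436] [ 0.5079 -0.1679  0.034 ]
used_roll_centre 0.74 [393. 142.] [ 0.562  -0.2917  0.1181] [ 0.5592 -0.2999  0.095 ]
```

View pics/w3.png

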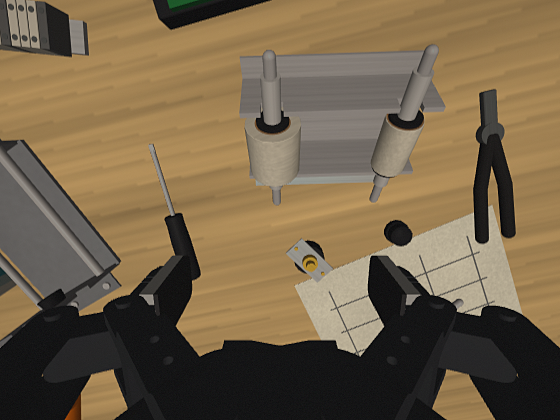

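{"name": "arm_command", "arguments": {
  "series": [
    [100, [1, -0.12, 0], -0.33],
    [100, [1, -0.12, 0], 0],
    [100, [0.07, 0, 0.9], 0],
    [100, [0, 0, 0.9], 0],
    [100, [0, 0, 0.9], 0]
  ],
  "squeeze": 25
}}

```text
time_s: 10.23
tcp_pos: [0.5823, -0.1832, 0.1972]
tcp_rot: [3.142, -0.0, -0.194]
force: [0.1, -0.6, -0.0]
width: 0.0854
grip_force: 0.0
```

{"name": "arm_command", "arguments": {
  "series": [
    [100, [0, 0, 0.9], 0],
    [100, [0, 0, 0.9], 0],
    [100, [0, 0, 0.9], 0],
    [100, [0, 0, 0.9], 0],
    [100, [0, 0, 0.65], 0]
  ]
}}

```text
time_s: 10.65
tcp_pos: [0.5814, -0.183, 0.09]
tcp_rot: [-3.141, 0.002, -0.194]
force: [-0.0, 0.1, 0.4]
width: 0.0852
grip_force: 0.0
```

{"name": "arm_command", "arguments": {
  "series": [
    [50, [0, 0, 0], 0],
    [50, [0, 0, 0], 0],
    [50, [0, 0, 0], 0],
    [50, [0, 0, 0], 0],
    [50, [0, 0, 0], 0]
  ]
}}

```text
time_s: 11.07
tcp_pos: [0.5827, -0.1837, 0.0936]
tcp_rot: [3.141, -0.003, -0.195]
force: [0.0, -1.1, 4.7]
width: 0.0514
grip_force: 26.9
```

{"name": "arm_command", "arguments": {
  "series": [
    [30, [0, 0, 0], 0],
    [30, [-0.2, 0, -0.24], 0],
    [30, [-0.25, 0, -0.3], 0],
    [30, [-0.3, 0, -0.36], 0],
    [30, [-0.3, 0, -0.36], 0]
  ],
  "squeeze": 45
}}

```text
time_s: 11.48
tcp_pos: [0.5558, -0.1779, 0.1237]
tcp_rot: [-3.141, 0.001, -0.195]
force: [-0.0, -0.3, -3.0]
width: 0.0512
grip_force: 47.1
```

{"name": "arm_command", "arguments": {
  "series": [
    [30, [-0.3, 0, -0.36], 0],
    [30, [-0.3, 0, -0.5], 0],
    [30, [-0.2, 0, -0.8], 0],
    [30, [0, 0, -0.8], 0],
    [30, [0, 0, 0], 0]
  ]
}}

```text
time_s: 11.9
tcp_pos: [0.5377, -0.1748, 0.1888]
tcp_rot: [3.14, -0.006, -0.195]
force: [0.4, 0.2, -2.2]
width: 0.0506
grip_force: 47.3
```

```bash
python3 - <<'E'
from h import *
np.set_printoptions(precision=4,suppress=True)
s=sense();print(s["tcp_pos"],s["force"],s["width"])
S=capture("side");save(S,"s3.png",(150,100,420,300),2.9);T=capture("top")
for n in("pressure_switch","screwdriver","cable_gland"):
  for x in mark_of(T,n)[:1]: print(n,x["p"],x["position"],w(T,x["position"]))
E
```

```text
[ 0.5377 -0.1748  0.1888] [ 0.3743  0.1977 -2.2058] 0.05056947200344267
pressure_switch 0.64 [305.4, 242.7] [ 0.3922 -0.1602  0.4717]
screwdriver 0.5 [253.7, 208.9] [ 0.5209 -0.0322  0.0111]
cable_gland 0.59 [339.7, 240.6] [ 0.4252 -0.3059  0.002 ]
```

View pics/s3.png

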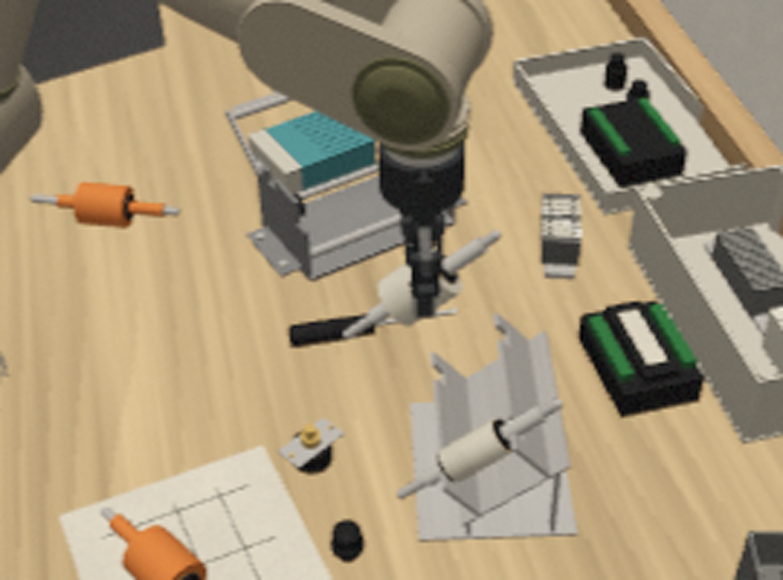

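{"name": "arm_command", "arguments": {
  "series": [
    [30, [-0.908, -0.749, 0], 0],
    [30, [-0.908, -0.749, 0], 0],
    [30, [-0.908, -0.749, 0], 0],
    [30, [-0.908, -0.749, 0], 0],
    [30, [-0.908, -0.749, 0], 0]
  ]
}}

```text
time_s: 12.57
tcp_pos: [0.4421, -0.0593, 0.184]
tcp_rot: [-3.141, 0.002, -0.196]
force: [0.4, 0.7, -2.1]
width: 0.0503
grip_force: 47.4
```

{"name": "arm_command", "arguments": {
  "series": [
    [30, [-0.908, -0.749, 0], 0],
    [30, [-0.908, -0.749, 0], 0],
    [30, [-0.908, -0.749, 0], 0],
    [30, [-0.908, -0.749, 0], 0],
    [30, [0, 0, 0], -0.96]
  ]
}}

```text
time_s: 12.98
tcp_pos: [0.3657, 0.0336, 0.184]
tcp_rot: [-3.14, 0.004, -0.11]
force: [0.3, -1.6, -2.2]
width: 0.051
grip_force: 47.5
```

{"name": "arm_command", "arguments": {
  "series": [
    [30, [0, 0, 0], -0.96],
    [30, [0, 0, 0], -0.96],
    [30, [0, 0, 0.5], -0.96],
    [30, [0, 0, 0.5], -0.96],
    [30, [0, 0, 0.5], -0.96]
  ]
}}

```text
time_s: 13.4
tcp_pos: [0.3686, 0.0308, 0.1464]
tcp_rot: [-3.141, 0.001, 0.311]
force: [-0.0, 0.1, -1.8]
width: 0.0507
grip_force: 47.5
```

{"name": "arm_command", "arguments": {
  "series": [
    [30, [0, 0, 0.8], 0],
    [30, [0, 0, 0.8], 0],
    [30, [0, 0, 0.8], 0],
    [30, [0, 0, 0.6], 0],
    [30, [0, 0, 0.3], 0]
  ],
  "squeeze": 25
}}

```text
time_s: 13.82
tcp_pos: [0.3678, 0.031, 0.063]
tcp_rot: [-3.14, 0.003, 0.307]
force: [-0.6, 0.5, -3.0]
width: 0.0506
grip_force: 47.5
```

{"name": "arm_command", "arguments": {
  "series": [
    [30, [0, 0, 0.15], 0],
    [30, [0, 0, 0.2], 0],
    [30, [0, 0, 0.2], 0],
    [30, [0, 0, 0.2], 0],
    [30, [0, 0, 0.2], 0]
  ]
}}

```text
time_s: 14.23
tcp_pos: [0.3699, 0.0306, 0.0415]
tcp_rot: [3.14, -0.002, 0.307]
force: [2.1, 1.8, 4.3]
width: 0.0509
grip_force: 46.5
```

```bash
python3 - <<'E'
from h import *
np.set_printoptions(precision=4,suppress=True)
s=sense();print(s["tcp_pos"],s["force"],s["torque"],s["width"],s["grip_force"])
S=capture("side")
for n in("full_roll_nose","full_roll_tip"):
  for x in mark_of(S,n)[:4]: print(n,round(x["p"],2),x["position"],w(S,x["position"]))
E
```

```text
[0.3699 0.0306 0.0415] [2.0965 1.8464 4.2659] [ 0.184  -0.0218 -0.0607] 0.05093328632448041 46.5118682384491
full_roll_nose 0.46 [229.5, 317.7] [ 0.3103 -0.3926  0.0253]
full_roll_nose 0.42 [161.4, 164.5] [ 0.1568  0.3394 -0.0027]
full_roll_nose 0.38 [206.8, 215.9] [ 0.292   0.0224 -0.003 ]
full_roll_tip 0.92 [274.5, 363.8] [ 0.396  -0.525  -0.0025]
full_roll_tip 0.84 [249.0, 182.7] [0.4409 0.0492 0.0838]
full_roll_tip 0.71 [212.0, 172.0] [0.3332 0.2066 0.0285]
full_roll_tip 0.61 [182.3, 274.0] [ 0.2005 -0.2004 -0.0013]
```

{"name": "arm_command", "arguments": {
  "series": [
    [30, [0, 0, 0.15], 0],
    [30, [0, 0, 0.15], 0],
    [30, [0, 0, 0.14], 0],
    [30, [0, 0, 0.14], 0],
    [30, [0, 0, 0], 0]
  ]
}}

```text
time_s: 14.8
tcp_pos: [0.3717, 0.0303, 0.028]
tcp_rot: [3.139, -0.006, 0.307]
force: [5.5, 2.0, 17.0]
width: 0.0507
grip_force: 47.8
```

{"name": "arm_command", "arguments": {
  "series": [
    [30, [0, 0, 0], 0],
    [30, [0, 0, -0.4], 0],
    [30, [0, 0, -0.8], 0],
    [30, [0, 0, -0.9], 0],
    [30, [0, 0, -0.9], 0]
  ],
  "squeeze": 40
}}

```text
time_s: 15.22
tcp_pos: [0.3681, 0.0308, 0.1023]
tcp_rot: [-3.141, 0.002, 0.307]
force: [0.9, 0.2, -2.6]
width: 0.051
grip_force: 46.1
```

{"name": "arm_command", "arguments": {
  "series": [
    [30, [0, 0, -0.9], 0],
    [30, [0, 0, -0.5], 0],
    [30, [0, 0, 0], 0]
  ]
}}

```text
time_s: 15.47
tcp_pos: [0.3697, 0.0305, 0.1386]
tcp_rot: [3.139, -0.003, 0.307]
force: [-0.1, -0.7, -1.5]
width: 0.0506
grip_force: 46.1
```

```bash
python3 - <<'E'
from h import *
np.set_printoptions(precision=4,suppress=True)
s=sense();print(s["tcp_pos"],s["tcp_rot"],s["force"],s["torque"],s["width"],s["grip_force"])
S=capture("side");T=capture("top");W=capture("wrist")
c=np.array(s["tcp_pos"]);
def pr(p,X):
    R,t=cam(p);q=np.array(p["intrinsics"])@(R@X+t);return q[:2]/q[2]
u=pr(S,c).astype(int);print(u,pr(W,c),pr(T,c))
a=S["img"][max(u[1]-65,0):u[1]+65,u[0]-80:u[0]+80];b=W["img"]
i=np.hstack([cv2.resize(a,(400,325)),cv2.resize(b,(400,300))[:325] if 0 else cv2.copyMakeBorder(cv2.resize(b,(400,300)),0,25,0,0,0)])
cv2.imwrite("pics/c1.png",i[...,::-1])
for p,l in((S,"S"),(T,"T"),(W,"W")):
 for n in("full_roll_nose","full_roll_tip","full_roll_centre"):
  for x in mark_of(p,n)[:5]:
    X=w(p,x["position"])
    if np.linalg.norm(X-c)<.16: print(l,n,round(x["p"],2),x["position"],X)
E
```

```text
[0.3697 0.0305 0.1386] [ 3.1394 -0.0032  0.3074] [-0.0597 -0.6708 -1.502 ] [ 0.0347 -0.0773  0.025 ] 0.0505707785490011 46.14130675792694
[225 176] [281.2691 273.7846] [227.6936 256.0249]
S full_roll_tip 0.82 [249.3, 161.0] [0.4483 0.0523 0.1661]
S full_roll_centre 0.76 [224.7, 177.8] [0.3645 0.0024 0.1557]
T full_roll_tip 0.63 [217.3, 224.5] [0.4653 0.0741 0.0575]
```

View pics/c1.png

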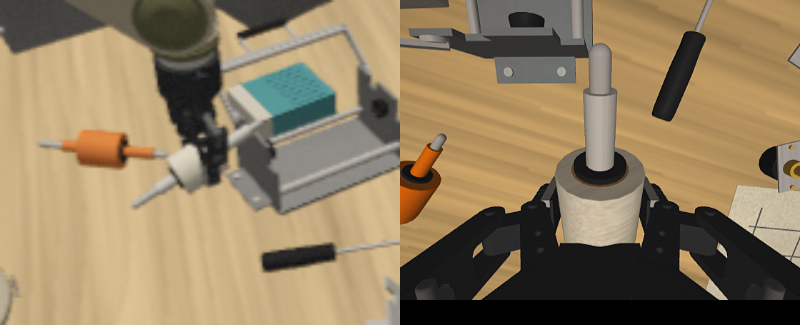

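```bash
cat >> h.py <<'E'
def axis(W):
    "spindle axis as held, from the wrist view: fit top line of pin/barrel. prints along tool x"
    s=sense();c=np.array(s["tcp_pos"]);R=Ro.from_euler("xyz",s["tcp_rot"]).as_matrix()
    P=(cloud(W)-c)@R   # tool frame; z down
    k=(abs(P[...,1])<.012)&(P[...,0]>.035)&(P[...,0]<.11)&(abs(P[...,2])<.09)
    Q=P[k];out=[]
    for x0 in np.arange(.035,.105,.006):
        q=Q[(Q[:,0]>=x0)&(Q[:,0]<x0+.006)]
        if len(q)>8: out.append((x0+.003,np.median(q[:,1]),-np.percentile(q[:,2],8)))
    return np.array(out),Q[:,0].max()
E
python3 - <<'E'
from h import *
np.set_printoptions(precision=4,suppress=True)
W=capture("wrist");a,m=axis(W);print(a,m)
E
```

```text
[[ 0.038  -0.0001  0.0279]
 [ 0.044  -0.0004  0.0297]
 [ 0.05   -0.0001  0.0316]
 [ 0.056  -0.0001  0.0335]
 [ 0.062  -0.0001  0.0353]
 [ 0.068  -0.0001  0.0351]
 [ 0.074  -0.0001  0.0361]
 [ 0.08   -0.0001  0.0379]
 [ 0.086  -0.0001  0.0378]] 0.08733082815671701
```

{"name": "arm_command", "arguments": {
  "series": [
    [30, [0, 0, -0.5], 0],
    [30, [0.8, -0.237, -0.36], 0],
    [30, [0.9, -0.237, 0], 0],
    [30, [0.9, -0.237, 0], 0],
    [30, [0.9, -0.237, 0], 0]
  ]
}}

```text
time_s: 16.53
tcp_pos: [0.4461, 0.0804, 0.1583]
tcp_rot: [3.141, -0.0, 0.307]
force: [-0.3, -0.0, -2.0]
width: 0.0508
grip_force: 46.2
```

{"name": "arm_command", "arguments": {
  "series": [
    [30, [0.9, -0.237, 0], 0],
    [30, [0.9, -0.237, 0], 0],
    [30, [0.9, -0.237, 0], 0],
    [30, [0.9, -0.237, 0], 0],
    [30, [0.9, -0.237, 0], 0]
  ]
}}

```text
time_s: 16.95
tcp_pos: [0.5443, 0.1427, 0.1579]
tcp_rot: [-3.141, 0.001, 0.307]
force: [0.4, 0.0, -1.9]
width: 0.0507
grip_force: 46.2
```

{"name": "arm_command", "arguments": {
  "series": [
    [30, [0.9, -0.237, 0], 0],
    [30, [0.13, 0, 0], 0],
    [30, [0, 0, 0], 0],
    [30, [0, 0, 0], 0]
  ]
}}

```text
time_s: 17.28
tcp_pos: [0.5657, 0.1552, 0.1578]
tcp_rot: [-3.141, 0.001, 0.307]
force: [-0.4, -0.1, -2.6]
width: 0.0508
grip_force: 46.1
```

```bash
cat >> h.py <<'E'
O=np.array([.549,.1497]);A=np.radians(17.6);EX=np.array([np.cos(A),np.sin(A)]);EY=np.array([-EX[1],EX[0]])
def dis(p): p=np.asarray(p);return np.concatenate([np.stack([(p[...,:2]-O)@EX,(p[...,:2]-O)@EY],-1),p[...,2:]],-1)
def far(W):
    "far cup as seen now, dispenser frame"
    Q=dis(cloud(W));k=(Q[...,0]>.08)&(Q[...,0]<.096)&(abs(Q[...,1])<.025)&(Q[...,2]>.07)&(Q[...,2]<.094);return Q[k]
E
python3 - <<'E'
from h import *
np.set_printoptions(precision=4,suppress=True)
W=capture("wrist");s=sense();print(dis(s["tcp_pos"]),s["tcp_rot"],s["force"],s["time_s"]);a,m=axis(W);print(a,m)
q=far(W);print(len(q),np.percentile(q,[3,50,97],axis=0) if len(q) else 0)
S=capture("side")
for x in mark_of(S,"full_roll_nose")[:4]: X=w(S,x["position"]);print(round(x["p"],2),x["position"],X,dis(X))
for x in mark_of(S,"tear_handle")[:1]: X=w(S,x["position"]);print(round(x["p"],2),dis(X))
E
```

```text
[0.0174 0.0001 0.158 ] [-3.1414  0.001   0.3068] [ 0.5205 -0.0791 -2.8018] 17.3333
[[ 0.038  -0.0002  0.0276]
 [ 0.044  -0.0004  0.0294]
 [ 0.05   -0.0002  0.0313]
 [ 0.056  -0.0002  0.0331]
 [ 0.062  -0.0002  0.0351]
 [ 0.068  -0.0002  0.035 ]
 [ 0.074  -0.0002  0.0358]
 [ 0.08   -0.0002  0.0375]
 [ 0.086  -0.0002  0.0375]] 0.08735843006486146
57 [[ 0.0896 -0.0121  0.0784]
 [ 0.0921  0.0107  0.0816]
 [ 0.0954  0.013   0.0847]]
0.52 [252.4, 156.2] [0.4851 0.251  0.0374] [-0.0302  0.1159  0.0374]
0.47 [161.2, 164.6] [ 0.1561  0.339  -0.0028] [-0.3173  0.2993 -0.0028]
0.44 [227.4, 318.0] [ 0.3048 -0.3765  0.0021] [-0.3919 -0.4277  0.0021]
0.65 [ 0.1532 -0.1828  0.0367]
```

{"name": "arm_command", "arguments": {
  "series": [
    [30, [0, 0, 0.6], 0],
    [30, [0, 0, 0.6], 0],
    [30, [0, 0, 0.6], 0],
    [30, [0, 0, 0.5], 0],
    [30, [0, 0, 0.12], 0]
  ]
}}

```text
time_s: 17.9
tcp_pos: [0.5651, 0.1551, 0.096]
tcp_rot: [-3.141, 0.003, 0.307]
force: [-0.3, 0.5, -2.4]
width: 0.0506
grip_force: 46.1
```

{"name": "arm_command", "arguments": {
  "series": [
    [30, [0, 0, 0], 0],
    [30, [0, 0, 0], 0]
  ]
}}

```text
time_s: 18.07
tcp_pos: [0.5665, 0.1553, 0.0986]
tcp_rot: [3.141, -0.001, 0.307]
force: [0.4, 0.3, -2.1]
width: 0.0509
grip_force: 46.1
```

```bash
python3 - <<'E'
from h import *
np.set_printoptions(precision=4,suppress=True)
W=capture("wrist");s=sense();print(dis(s["tcp_pos"]),s["force"]);S=capture("side");T=capture("top")
i=np.hstack([cv2.resize(S["img"][115:225,200:340],(490,385)),cv2.resize(T["img"][140:250,150:230],(280,385))]);cv2.imwrite("pics/d1.png",i[...,::-1])
E
```

```text
[0.0186 0.0001 0.0988] [-0.5377  0.1508 -1.7327]
```

View pics/d1.png

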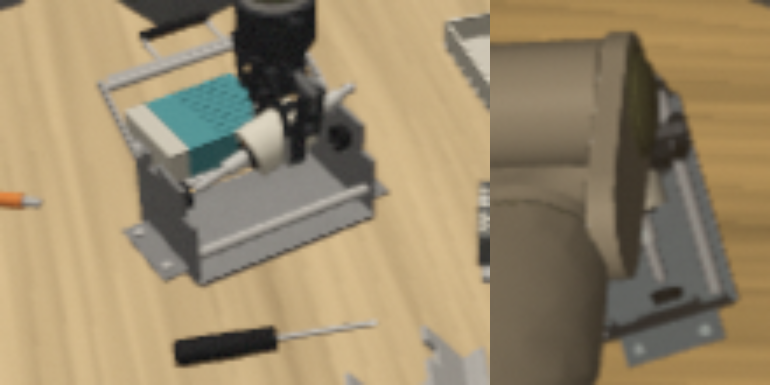

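{"name": "arm_command", "arguments": {
  "series": [
    [30, [-0.15, 0, 0.02], 0],
    [30, [-0.15, 0, 0.02], 0],
    [30, [-0.15, 0, 0], 0],
    [30, [-0.15, 0, 0], 0]
  ]
}}

```text
time_s: 18.55
tcp_pos: [0.5515, 0.1508, 0.0968]
tcp_rot: [3.142, 0.0, 0.307]
force: [-0.6, -0.0, -2.3]
width: 0.0506
grip_force: 46.1
```

{"name": "arm_command", "arguments": {
  "series": [
    [30, [-0.15, 0, 0], 0],
    [30, [-0.15, 0, 0], 0]
  ]
}}

```text
time_s: 18.72
tcp_pos: [0.5452, 0.1487, 0.0972]
tcp_rot: [3.141, -0.003, 0.307]
force: [4.2, 2.7, -3.2]
width: 0.0509
grip_force: 46.3
```

```bash
python3 - <<'E'
from h import *
np.set_printoptions(precision=4,suppress=True)
W=capture("wrist");s=sense();f=s["force"];print(dis(s["tcp_pos"]),f[:2]@EX,f[:2]@EY,f[2],s["torque"]);a,m=axis(W);print(a[::2],m)
E
```

```text
[-0.0044  0.0002  0.0972] 6.374996181416068 0.3795830869648394 -3.961690272741989 [ 0.3578 -0.9838  0.0106]
[[ 0.038   0.      0.0284]
 [ 0.05   -0.      0.0323]
 [ 0.062  -0.      0.0363]
 [ 0.074  -0.      0.0372]
 [ 0.086  -0.      0.0389]
 [ 0.098  -0.0004 -0.0078]] 0.10681823094751482
```

{"name": "arm_command", "arguments": {
  "series": [
    [30, [-0.14, 0, 0.056], 0],
    [30, [-0.14, 0, 0.056], 0],
    [30, [-0.14, 0, 0.056], 0],
    [30, [-0.14, 0, 0.056], 0],
    [30, [0, 0, 0], 0]
  ]
}}

```text
time_s: 19.18
tcp_pos: [0.5326, 0.1446, 0.0919]
tcp_rot: [3.141, -0.004, 0.307]
force: [7.9, 2.9, -0.1]
width: 0.0504
grip_force: 46.1
```

```bash
cat >m.py <<'E'
from h import *
np.set_printoptions(precision=4,suppress=True)
W=capture("wrist");s=sense();f=s["force"];c=dis(s["tcp_pos"]);print(c,"F",f[:2]@EX,f[:2]@EY,f[2],s["torque"],s["time_s"],s["width"]);a,m=axis(W)
b=a[a[:,0]<.064];k=np.polyfit(b[:,0],b[:,2],1);t=np.arctan(k[0]);z0=k[1]-.008/np.cos(t)-.0016
print(a);print("tilt",np.degrees(t),"axis z at grip",c[2]+z0,"tip x",c[0]+a[a[:,2]>-.005][-1,0]+.003, "tip z",c[2]+z0+.09*np.sin(t))
S=capture("side")
h=mark_of(S,"tear_handle")
if h: print("handle",[(round(x["p"],2),dis(w(S,x["position"]))) for x in h[:2]])
E
python3 m.py
```

```text
[-0.0169  0.0001  0.0921] F 8.235733120980436 1.4868255815843483 -0.428515042880597 [ 0.5664 -1.2294 -0.0946] 19.2333 0.050581749183793476
[[ 0.038  -0.0001  0.0279]
 [ 0.044  -0.0001  0.0298]
 [ 0.05   -0.0005  0.0317]
 [ 0.056  -0.0001  0.0336]
 [ 0.062  -0.0001  0.0356]
 [ 0.068  -0.0001  0.0351]
 [ 0.074  -0.0001  0.0363]
 [ 0.08   -0.0002  0.038 ]
 [ 0.086  -0.0002  0.0377]
 [ 0.092   0.0108 -0.0831]
 [ 0.098   0.0001 -0.0027]
 [ 0.104  -0.0001 -0.0024]]
tilt 17.573309727558 axis z at grip 0.09803921090801755 tip x 0.09012983485204296 tip z 0.12521253562284712
handle [(0.77, array([0.0773, 0.368 , 0.0262]))]
```

{"name": "arm_command", "arguments": {
  "series": [
    [30, [0, 0, 0.1], 0],
    [30, [0, 0, 0.1], 0],
    [30, [0, 0, 0.1], 0],
    [30, [0, 0, 0.1], 0],
    [30, [0, 0, 0.1], 0]
  ]
}}

```text
time_s: 19.75
tcp_pos: [0.5334, 0.1446, 0.0803]
tcp_rot: [3.14, -0.006, 0.307]
force: [7.0, 2.6, 5.4]
width: 0.0511
grip_force: 46.3
```

```bash
python3 m.py
```

```text
[-0.0165 -0.0001  0.0798] F 7.460263318758064 -0.09761441840896855 3.677705185168816 [ 0.2315 -0.8303 -0.0462] 19.8 0.050562739396567344
[[ 0.038  -0.0004  0.0242]
 [ 0.044  -0.      0.0254]
 [ 0.05   -0.0004  0.0266]
 [ 0.056  -0.      0.0279]
 [ 0.062  -0.0001  0.0292]
 [ 0.068  -0.0001  0.0299]
 [ 0.074  -0.0001  0.0285]
 [ 0.08   -0.0001  0.0298]
 [ 0.086  -0.0001  0.0304]
 [ 0.092   0.0002  0.0274]
 [ 0.098  -0.0004  0.0098]
 [ 0.104  -0.0004  0.0098]]
tilt 11.817714968016679 axis z at grip 0.08624261345125103 tip x 0.09045115199947339 tip z 0.1046744957947102
handle [(0.62, array([-0.2331, -0.3065,  0.023 ])), (0.55, array([0.0818, 0.3601, 0.0409]))]
```

{"name": "arm_command", "arguments": {
  "series": [
    [30, [0, 0, 0.09], 0],
    [30, [0, 0, 0.09], 0],
    [30, [0, 0, 0.09], 0],
    [30, [0, 0, 0.09], 0],
    [30, [0, 0, 0.09], 0]
  ]
}}

```text
time_s: 20.32
tcp_pos: [0.5337, 0.1446, 0.069]
tcp_rot: [3.14, -0.006, 0.307]
force: [8.2, 2.9, 5.0]
width: 0.0511
grip_force: 46.1
```

```bash
python3 m.py
```

```text
[-0.0163 -0.0002  0.0686] F 8.57008341845828 -0.9668210083781938 3.2405026466309894 [ 0.3626 -1.0131 -0.059 ] 20.3667 0.05092958182584952
[[ 0.038  -0.0004  0.0186]
 [ 0.044  -0.      0.019 ]
 [ 0.05   -0.      0.0193]
 [ 0.056  -0.0004  0.0196]
 [ 0.062  -0.      0.0199]
 [ 0.068  -0.      0.0202]
 [ 0.074  -0.      0.0189]
 [ 0.08   -0.      0.0178]
 [ 0.086  -0.      0.0181]
 [ 0.092  -0.0004  0.017 ]
 [ 0.098  -0.0004  0.0208]
 [ 0.104  -0.0004  0.0209]]
tilt 2.9462991919498385 axis z at grip 0.075672729350089 tip x 0.09065568261260534 tip z 0.08029872592630452
handle [(0.59, array([-0.2287, -0.572 ,  0.0094])), (0.55, array([0.0832, 0.3628, 0.0297]))]
```

{"name": "arm_command", "arguments": {
  "series": [
    [30, [0, 0, 0.05], 0],
    [30, [0, 0, 0.05], 0],
    [30, [0, 0, 0], 0]
  ]
}}

```text
time_s: 20.72
tcp_pos: [0.5336, 0.1446, 0.0664]
tcp_rot: [3.14, -0.006, 0.307]
force: [8.8, 3.3, 3.3]
width: 0.051
grip_force: 46.2
```

```bash
python3 m.py
```

```text
[-0.0162 -0.0002  0.0665] F 8.039819890025758 -1.0338635444595634 2.79954777887512 [ 0.3374 -0.9273  0.0171] 20.7667 0.05100867611694373
[[ 0.038  -0.0004  0.0167]
 [ 0.044  -0.0001  0.0168]
 [ 0.05   -0.0001  0.0168]
 [ 0.056  -0.0001  0.0171]
 [ 0.062  -0.0001  0.017 ]
 [ 0.068  -0.0001  0.0172]
 [ 0.074  -0.0001  0.0167]
 [ 0.08   -0.0001  0.0144]
 [ 0.086  -0.0001  0.0143]
 [ 0.092   0.0001  0.0133]
 [ 0.098  -0.0004  0.0229]
 [ 0.104  -0.0004  0.023 ]]
tilt 0.7151961601525157 axis z at grip 0.07309506518354654 tip x 0.09080678318017962 tip z 0.07421846351088403
handle [(0.51, array([0.0761, 0.3651, 0.0342]))]
```

{"name": "arm_command", "arguments": {
  "series": [
    [30, [0.14, 0, 0], 0],
    [30, [0.14, 0, 0], 0],
    [30, [0.14, 0, 0], 0],
    [30, [0.14, 0, 0], 0],
    [30, [0, 0, 0], 0]
  ]
}}

```text
time_s: 21.28
tcp_pos: [0.5465, 0.1487, 0.066]
tcp_rot: [3.141, -0.004, 0.307]
force: [4.5, 1.3, 2.8]
width: 0.0508
grip_force: 46.2
```

```bash
python3 m.py
```

```text
[-0.003  -0.0001  0.0659] F 5.664033286207821 -0.3457691533788062 2.3364894449842355 [ 0.0734 -0.3704  0.0596] 21.3333 0.05087189256938993
[[ 0.038  -0.0004  0.0167]
 [ 0.044  -0.      0.0168]
 [ 0.05   -0.0004  0.0168]
 [ 0.056  -0.      0.0169]
 [ 0.062  -0.      0.0169]
 [ 0.068  -0.      0.017 ]
 [ 0.074  -0.      0.0165]
 [ 0.08   -0.      0.0142]
 [ 0.086  -0.0004  0.0239]
 [ 0.092  -0.0001  0.0239]
 [ 0.098  -0.0001  0.0365]
 [ 0.104  -0.0001  0.0375]]
tilt 0.5797696926914899 axis z at grip 0.07263800874908365 tip x 0.10395987616839983 tip z 0.07354869331143894
handle [(0.67, array([-0.0047,  0.169 ,  0.1407])), (0.66, array([ 0.1023, -0.3865,  0.0377]))]
```

{"name": "arm_command", "arguments": {
  "series": [
    [68, [0, 0, 0], 0],
    [72, [0, 0, 0], 0],
    [72, [0, 0, 0], 0],
    [72, [0, 0, 0], 0],
    [72, [0, 0, -0.3], 0]
  ]
}}

```text
time_s: 21.85
tcp_pos: [0.5439, 0.1485, 0.0714]
tcp_rot: [-3.141, 0.003, 0.307]
force: [0.1, -0.2, 0.6]
width: 0.0614
grip_force: 0.0
```

{"name": "arm_command", "arguments": {
  "series": [
    [72, [0, 0, -0.6], 0],
    [72, [0, 0, -0.9], 0],
    [72, [0, 0, -0.9], 0],
    [72, [0, 0, -0.9], 0],
    [72, [0, 0, -0.9], 0]
  ]
}}

```text
time_s: 22.27
tcp_pos: [0.5446, 0.1486, 0.1791]
tcp_rot: [3.142, -0.0, 0.307]
force: [0.2, 0.4, -0.4]
width: 0.0614
grip_force: 0.0
```

{"name": "arm_command", "arguments": {
  "series": [
    [72, [0, 0, -0.9], 0],
    [72, [0, 0, -0.9], 0],
    [72, [0, 0, -0.9], 0],
    [72, [-0.5, 0, 0], 0],
    [72, [-0.5, 0, 0], 0]
  ]
}}

```text
time_s: 22.68
tcp_pos: [0.5211, 0.141, 0.2466]
tcp_rot: [3.141, -0.003, 0.307]
force: [-0.4, -0.3, -0.8]
width: 0.0616
grip_force: 0.0
```

```bash
python3 - <<'E'
from h import *
np.set_printoptions(precision=4,suppress=True)
W=capture("wrist");s=sense();c=dis(s["tcp_pos"]);print(c,s["tcp_pos"],s["tcp_rot"],s["time_s"],s["force"])
Q=dis(cloud(W));I=W["img"].astype(int)
def sel(x0,x1,y0,y1,z0,z1): return (Q[...,0]>x0)&(Q[...,0]<x1)&(Q[...,1]>y0)&(Q[...,1]<y1)&(Q[...,2]>z0)&(Q[...,2]<z1)
k=sel(-.06,.06,-.03,.03,.092,.11);q=Q[k];print("paper",len(q),np.percentile(q,[2,50,98],axis=0))
for x0 in np.arange(-.09,.09,.012):
    k=sel(x0,x0+.012,-.015,.015,.06,.11);q=Q[k]
    if len(q)>5:
        top=q[q[:,2]>np.percentile(q[:,2],60)];print(round(x0+.006,3),len(q),np.median(top,0)[1:],np.percentile(q[:,2],95))
for n in("full_roll_centre","full_roll_nose","full_roll_tip","tear_handle"):
    for x in mark_of(W,n)[:2]: X=w(W,x["position"]);print(n,round(x["p"],2),np.round(x["position"]),dis(X))
k=(I.max(2)<50)&sel(-.06,.06,.12,.21,.1,.17);q=Q[k]
if len(q)>20: print("handle",len(q),np.percentile(q,[3,50,97],axis=0))
E
```

```text
[-0.0312  0.0005  0.246 ] [0.5191 0.1407 0.246 ] [ 3.1413 -0.0002  0.3074] 22.7333 [0.9572 0.5582 0.2941]
paper 2368 [[-0.0301 -0.0171  0.0925]
 [-0.0001 -0.0001  0.0977]
 [ 0.0275  0.0174  0.1002]]
-0.084 305 [-0.0002  0.0888] 0.0902181225672094
-0.072 97 [-0.0002  0.0785] 0.07924051642182758
-0.06 117 [-0.0002  0.0811] 0.08201516302664756
-0.048 165 [-0.0002  0.0814] 0.08216975465081214
-0.036 137 [-0.0001  0.0979] 0.09900298043693202
-0.024 380 [-0.0001  0.0992] 0.09996813560415858
-0.012 378 [-0.0001  0.0991] 0.09994928801128353
-0.0 390 [-0.0001  0.0992] 0.09996918094307006
0.012 405 [-0.0001  0.0993] 0.09998294923457063
0.024 448 [0.0009 0.0989] 0.09992959333299072
0.036 243 [0.0009 0.0834] 0.08818447007711892
0.048 206 [-0.0001  0.0814] 0.08213083712612829
0.06 208 [0.0009 0.0814] 0.08208372095281681
0.072 181 [0.0009 0.0812] 0.08212299578646
0.084 371 [0.0009 0.0894] 0.09043868663931362
full_roll_centre 0.68 [150. 350.] [-0.0341  0.0442  0.293 ]
full_roll_centre 0.57 [277. 167.] [0.0047 0.003  0.0994]
full_roll_nose 0.52 [114. 390.] [-0.3225  0.2372  0.0346]
full_roll_nose 0.5 [282. 251.] [-0.0841 -0.0019  0.09  ]
full_roll_tip 0.86 [279.  66.] [0.0928 0.0012 0.0892]
tear_handle 0.81 [ 62. 177.] [0.0024 0.1702 0.1472]
handle 1655 [[-0.036   0.1684  0.1416]
 [ 0.0004  0.1713  0.1473]
 [ 0.0329  0.1775  0.1495]]
```

{"name": "arm_command", "arguments": {
  "series": [
    [34, [0.156, -0.87, 0], 0],
    [34, [0.156, -0.87, 0], 0],
    [34, [0.156, -0.87, 0], 0],
    [34, [0.156, -0.87, 0], 0],
    [34, [0.156, -0.87, 0], 0]
  ],
  "squeeze": 30
}}

```text
time_s: 23.35
tcp_pos: [0.5069, 0.2519, 0.2447]
tcp_rot: [-3.142, 0.0, 0.307]
force: [0.5, -0.5, -0.5]
width: 0.0291
grip_force: 0.0
```

{"name": "arm_command", "arguments": {
  "series": [
    [34, [0.156, -0.87, 0], 0],
    [34, [0.156, -0.87, 0], 0],
    [34, [0.156, -0.87, 0], 0],
    [34, [0, 0, 0.3], 0],
    [34, [0, 0, 0.5], 0]
  ]
}}

```text
time_s: 23.77
tcp_pos: [0.4985, 0.3176, 0.2251]
tcp_rot: [-3.142, -0.002, 0.309]
force: [0.1, -0.1, 0.4]
width: 0.0288
grip_force: 0.0
```

```bash
python3 -c "
from h import *
s=sense();print(dis(s['tcp_pos']),s['width'])"
```

```text
[0.00264162 0.17526138 0.22512085] 0.028788208402120246
```

{"name": "arm_command", "arguments": {
  "series": [
    [34, [0, 0, 0.7], 0],
    [34, [0, 0, 0.7], 0],
    [34, [0, 0, 0.7], 0],
    [34, [0, 0, 0.7], 0],
    [34, [0, 0, 0.7], 0]
  ]
}}

```text
time_s: 24.18
tcp_pos: [0.4984, 0.316, 0.1361]
tcp_rot: [3.141, 0.001, 0.307]
force: [0.6, 0.2, 0.2]
width: 0.0288
grip_force: 0.0
```

{"name": "arm_command", "arguments": {
  "series": [
    [0, [0, 0, 0], 0],
    [0, [0, 0, 0], 0],
    [0, [0, 0, 0], 0],
    [0, [0, 0, 0], 0],
    [0, [0, 0, 0], 0]
  ]
}}

```text
time_s: 24.6
tcp_pos: [0.4977, 0.3155, 0.1376]
tcp_rot: [3.14, 0.003, 0.307]
force: [-4.7, -4.5, -3.1]
width: 0.0109
grip_force: 29.2
```

```bash
python3 -c "
from h import *
s=sense();print(dis(s['tcp_pos']),s['width'],s['grip_force'],s['force'])"
```

```text
[0.00118999 0.17356643 0.13763624] 0.010879222069432226 29.22097384929657 [-4.71924481 -4.45701675 -3.11567453]
```

```bash
python3 -c "
import numpy as np
a=np.linspace(2.76,.40,17)
y=-np.cos(a);z=np.sin(a)
for i in range(16): print([0,[0,round(-(y[i+1]-y[i])*4.884,3),round(-(z[i+1]-z[i])*4.884,3)],0])"
```

```text
[0, [0, np.float64(0.317), np.float64(-0.646)], 0]
[0, [0, np.float64(0.408), np.float64(-0.593)], 0]
[0, [0, np.float64(0.491), np.float64(-0.526)], 0]
[0, [0, np.float64(0.563), np.float64(-0.449)], 0]
[0, [0, np.float64(0.623), np.float64(-0.361)], 0]
[0, [0, np.float64(0.669), np.float64(-0.266)], 0]
[0, [0, np.float64(0.701), np.float64(-0.164)], 0]
[0, [0, np.float64(0.717), np.float64(-0.06)], 0]
[0, [0, np.float64(0.718), np.float64(0.046)], 0]
[0, [0, np.float64(0.704), np.float64(0.151)], 0]
[0, [0, np.float64(0.674), np.float64(0.253)], 0]
[0, [0, np.float64(0.629), np.float64(0.35)], 0]
[0, [0, np.float64(0.571), np.float64(0.438)], 0]
[0, [0, np.float64(0.5), np.float64(0.517)], 0]
[0, [0, np.float64(0.419), np.float64(0.585)], 0]
[0, [0, np.float64(0.328), np.float64(0.64)], 0]
```

{"name": "arm_command", "arguments": {
  "series": [
    [0, [0, 0.317, -0.646], 0],
    [0, [0, 0.408, -0.593], 0],
    [0, [0, 0.491, -0.526], 0],
    [0, [0, 0.563, -0.449], 0],
    [0, [0, 0.623, -0.361], 0]
  ],
  "squeeze": 35
}}

```text
time_s: 25.02
tcp_pos: [0.5159, 0.2588, 0.2033]
tcp_rot: [-3.14, 0.001, 0.308]
force: [-4.5, 1.2, -2.9]
width: 0.0106
grip_force: 34.3
```

{"name": "arm_command", "arguments": {
  "series": [
    [0, [0, 0.669, -0.266], 0],
    [0, [0, 0.701, -0.164], 0],
    [0, [0, 0.717, -0.06], 0],
    [0, [0, 0.718, 0.046], 0],
    [0, [0, 0.704, 0.151], 0]
  ]
}}

```text
time_s: 25.43
tcp_pos: [0.5437, 0.1747, 0.2116]
tcp_rot: [-3.141, -0.004, 0.307]
force: [1.1, 2.5, -3.4]
width: 0.0105
grip_force: 35.0
```

{"name": "arm_command", "arguments": {
  "series": [
    [0, [0, 0.674, 0.253], 0],
    [0, [0, 0.629, 0.35], 0],
    [0, [0, 0.571, 0.438], 0],
    [0, [0, 0.5, 0.517], 0],
    [0, [0, 0.419, 0.585], 0]
  ]
}}

```text
time_s: 25.85
tcp_pos: [0.5651, 0.108, 0.1562]
tcp_rot: [3.142, -0.004, 0.306]
force: [2.1, 7.2, -1.1]
width: 0.0106
grip_force: 34.0
```

```bash
python3 -c "
from h import *
s=sense();print(dis(s['tcp_pos']),s['width'],s['grip_force'],s['force'])"
```

```text
[ 0.00278985 -0.04461323  0.1561572 ] 0.010559867566349567 34.03530657291412 [ 2.12601488  7.15745022 -1.06491196]
```

{"name": "arm_command", "arguments": {
  "series": [
    [0, [0, 0.328, 0.64], 0],
    [0, [0, 0, 0], 0],
    [36, [0, 0, 0], 0],
    [36, [0, 0, 0], 0],
    [36, [0, 0, 0], 0]
  ]
}}

```text
time_s: 26.27
tcp_pos: [0.5666, 0.1009, 0.14]
tcp_rot: [3.141, -0.001, 0.307]
force: [-0.6, -0.3, 0.7]
width: 0.0307
grip_force: 0.0
```

{"name": "arm_command", "arguments": {
  "series": [
    [36, [0, 0, -0.3], 0],
    [36, [0, 0, -0.6], 0],
    [36, [0, 0, -0.9], 0],
    [36, [0, 0, -0.9], 0],
    [36, [0, 0, -0.9], 0]
  ]
}}

```text
time_s: 26.68
tcp_pos: [0.5663, 0.1012, 0.2315]
tcp_rot: [3.141, -0.001, 0.307]
force: [0.6, 0.2, -0.2]
width: 0.0307
grip_force: 0.0
```

{"name": "arm_command", "arguments": {
  "series": [
    [36, [-0.8, 0, -0.5], 0],
    [36, [-0.8, 0, 0], 0],
    [36, [-0.5, 0, 0], 0],
    [36, [0, 0, 0], 0],
    [36, [0, 0, 0], 0]
  ]
}}

```text
time_s: 27.1
tcp_pos: [0.5165, 0.0853, 0.243]
tcp_rot: [3.141, -0.001, 0.307]
force: [0.1, 0.4, 0.4]
width: 0.0309
grip_force: 0.0
```

```bash
python3 - <<'E'
from h import *
np.set_printoptions(precision=4,suppress=True)
W=capture("wrist");s=sense();print(dis(s["tcp_pos"]),s["time_s"],s["force"])
Q=dis(cloud(W));I=W["img"].astype(int)
def sel(x0,x1,y0,y1,z0,z1): return (Q[...,0]>x0)&(Q[...,0]<x1)&(Q[...,1]>y0)&(Q[...,1]<y1)&(Q[...,2]>z0)&(Q[...,2]<z1)
k=(I.max(2)<50)&sel(-.06,.06,-.09,-.03,.09,.17);q=Q[k];print("handle",len(q),np.percentile(q,[3,50,97],axis=0) if len(q) else 0)
for x0 in (-.06,-.048,-.024,-.012,0,.012,.024,.048,.06):
    q=Q[sel(x0,x0+.012,-.013,.013,.06,.15)]
    if len(q)>5: print(round(x0+.006,3),len(q),np.percentile(q[:,2],[20,60,95]))
S=capture("side");T=capture("top")
for p in(S,T):
  for n in("used_roll_centre","screwdriver","pressure_switch","power_supply","tear_handle"):
    for x in mark_of(p,n)[:1]: X=w(p,x["position"]);print(n,round(x["p"],2),np.round(x["position"]),X)
E
```

```text
[-0.0501 -0.0516  0.2427] 27.15 [ 0.9232 -0.0503 -0.1879]
handle 1343 [[-0.0341 -0.061   0.1283]
 [ 0.0029 -0.0557  0.1318]
 [ 0.036  -0.0502  0.1335]]
-0.054 185 [0.0804 0.1067 0.1083]
-0.042 189 [0.0808 0.1067 0.1085]
-0.018 337 [0.0981 0.0997 0.1081]
-0.006 354 [0.098  0.0999 0.1079]
0.006 362 [0.0981 0.0999 0.108 ]
0.018 379 [0.0979 0.0998 0.1081]
0.03 315 [0.0872 0.1057 0.1085]
0.054 266 [0.0806 0.1066 0.1085]
0.066 268 [0.0804 0.1068 0.1086]
used_roll_centre 0.55 [316. 256.] [ 0.5549 -0.3182  0.1074]
screwdriver 0.77 [283. 213.] [ 0.5327 -0.0256 -0.0008]
pressure_switch 0.49 [258. 258.] [ 0.4177 -0.2146  0.0215]
power_supply 0.89 [260. 153.] [0.5134 0.2616 0.0392]
tear_handle 0.69 [282. 153.] [ 0.6042  0.2964 -0.0023]
used_roll_centre 0.93 [342. 196.] [ 0.5499 -0.296   0.113 ]
screwdriver 0.62 [254. 209.] [ 0.5223 -0.0339  0.0016]
pressure_switch 0.51 [305. 242.] [ 0.4162 -0.1921  0.0459]
power_supply 0.82 [147. 214.] [0.4362 0.1307 0.5456]
```

{"name": "arm_command", "arguments": {
  "series": [
    [36, [0, 0, 0], 0],
    [36, [0, 0, 0], 0],
    [36, [0, 0, 0], 0],
    [36, [0, 0, 0], 0],
    [36, [0, 0, 0], 0]
  ]
}}

```text
time_s: 28.17
tcp_pos: [0.5164, 0.0852, 0.2421]
tcp_rot: [-3.142, -0.0, 0.307]
force: [0.2, -0.3, -0.5]
width: 0.0308
grip_force: 0.0
```

```bash
python3 -c "
from bench import *
print(close_job())"
```

```text
the job is handed in; nothing more can be done
None
```

I handed the job in at about 28 s, though the hand-in returned no verdict: by the last camera measurements the full roll is seated level in both cups, the tear bar rests on it at about 0.29 rad, and the part-used roll is still in its place on the rack.

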